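# Hook the tomato carton forward onto its hidden stop

## Robot

A 6-joint arm with a two-finger parallel gripper is mounted at the origin on the work surface. World frame = base frame: x ahead of the robot, y to its left, z up, the work surface at z = 0. Lengths are in mm, angles in rad, forces in N, time in s.
With the tool pointing down it reaches from about 300 to 775 mm from the base axis. Payload 14.6 kg.
Tool frame: the origin (TCP) lies at the very end of the fingers, on their centre line; the grasp point (between the pads) lies 19 mm behind it; z points along the fingers, y is the line along which they close (so a half turn about z gives the same grasp; the last joint's range is limited). The gripper opens to 94 mm and grips with 3 to 60 N. Pads are 16 mm wide; open, the fingers measure 119 mm over their backs; the gripper's body (75 mm by 177 mm) begins 78 mm behind the grasp point.
Start: joints at [1.133, 0.3, 1.521, -0, 1.321, -0.067], TCP at [199.295, 512.612, 205.446] pointing down, gripper open.
Joint ranges: [-3.03, 3.03], [-0.79, 2.21], [0.23, 2.52], [-1.04, 4.18], [0, 3.07], [-2.55, 2.55]. Speed limits (rad/s): [2.22, 2.22, 2.57, 3.14, 3.14, 3.14].

## Interface

Orientations are given as [roll, pitch, yaw] about the fixed x, y, z axes, in that order (R = Rz(yaw) Ry(pitch) Rx(roll)).
In Python, from cell import manip, camera, get_calibration gives the robot as it stands. The module is installed in compiled form; this text tells all that it offers.
- The arm moves only by the tool jog_arm, never from a script. Its argument "plan" is one flat list of numbers, 6 for each row, row after row: the shift along the world's x, y, z in m, then the turn, a rotation vector about the world's x, y, z in degrees. A call has 1 to 20 rows; each row is the pose to reach, as a shift and turn from the pose commanded when the call began; what a row does not reach only later rows make up. A row lasts 1/10 s, in which the tool goes at most 50 mm and 8.59 degrees, less where a joint would pass 70% of its speed; a pose out of reach is approached as far as the arm can. A call with a gripper value outside its range is refused whole. "claw" is the finger opening in m, from 0 to 0.094, set as the call begins (left out, the last holds). The fingers move at their own pace and stop on an object; "force" is the grip in N (left out, the last holds). Time passes only in rows, so rows that repeat a pose let the fingers close. It gives the time, the measured TCP pose, the force, the opening and the grip force at its end, in the units of the state.
- manip.read_state(): the state, without advancing time (a new reading comes with each control period).
- camera(name): name is "side" or "top"; returns (picture, depth): 420x560x3 uint8, red, green, blue; 420x560 float32, mm along the optical axis (not along the pixel's ray), 0 where there is no reading.
- get_calibration(name): a dict with "fx", "fy", "cx", "cy" (pixels), "origin" and "attitude" of the camera in the world. Camera axes: x right, y down, z forward; pixel columns grow to the right and rows downward; lengths in mm; the calibration is good to about 2 mm. A picture is of the moment at which its call begins. get_calibration takes no time and is no camera call.
- manip.sign_off(): hands the job in; it is judged then, once.
The state is a dict: "clock": time; "joints": joint angles; "qd": joint speeds; "effort": joint torques, N m; "eef_pos": TCP position; "eef_rot": TCP orientation; "wrist_force": force on the tool from outside, world axes, zero at the start; "moment": the same for the moment, N m; "finger_gap": finger opening in mm; "finger_force": force on a finger pad.
Only numpy, scipy, OpenCV 4.12 (cv2) and the standard library are available. Lean on these libraries where they do the work, as an engineer would, in place of code of your own. Each camera call takes 0.05 s, during which the arm holds its last target. There are 200 camera calls.

## Task

Pick up the orange-handled pull hook from its blue mat, hook it over the near lip of the white tomato carton that stands too deep under the sorting machine's conveyor, and gently drag the carton towards the robot along its guide lane until you feel it come fully home, firm against the hidden end stop. Do not touch the carton with the fingers. Then unhook without shifting the carton and set the hook back on its mat, standing upright as you found it; leave the other things alone.

Things in the scene. Friction and masses are not known exactly. Their poses are not given: they have to be found in the camera images.
- station: Sorting machine, fixed: plywood base board 340 x 260 x 20 mm (x, y, z). Origin: centre of its underside, on the table; x runs along the guide lane, away from the robot (yaw up to 0.2 rad). Two aluminium rails along x (320 mm long, outer faces at y = +-81 mm, tops 39 mm above the table) guide the carton and hold it down.
- bridge (a point): Conveyor bridge of the machine, fixed over the rear of the lane: this point is the middle of the lower near edge of its grey deck. The bridge reaches from 15 mm nearer the robot than this point to 80 mm beyond it and 166 mm to each side at most; underside 120 mm, top 206 mm above the table. Posts 112 mm either side of the lane's centre line.
- carton: White open carton, 160 mm (x) by 108 mm (y), on a wooden skid that slides only along the lane. Origin: centre of the skid's underside, 20 mm above the table, axes as the station's, -x towards the robot. Rim 66 mm above the origin, walls 5 mm. Tomatoes fill the rear, to 4 mm above it. Mass 0.35 to 0.65 kg: sliding takes 1.5 to 5 N; at the stop the force rises sharply, so drag slowly (25 mm/s).
- carton_lip (a point): Middle of the top edge of the carton's near wall (the lip), 86 mm above the table, at x = -77.5 mm in the carton's frame. Behind that wall is an empty compartment for the hook: x from -75 to -24 mm in the carton's frame, 98 mm wide, floor 21 mm above the carton's origin.
- stop (a joint): Hidden end stop under the carton: a block on a soft spring (under 0.6 N, too weak to push the carton back) that the skid pushes towards the robot. 0 = not reached; 0.008 m = fully home on its rigid end. It is met after the carton has travelled 35 to 100 mm from its start; how far differs each time and cannot be seen.
- hook: Pull hook, 0.2 kg, standing upright. Origin: centre of the underside of its orange handle, a block 90 (x) by 26 (y) by 45 mm (z). A steel bar 12 mm wide, underside 35 mm above the origin, runs 106 mm along +x from the handle's top to a downturned blade. Mass centre about 50 mm ahead of the origin: hold the handle firmly near its front, across the 26 mm.
- hook_tip (a point): Middle of the lower edge of the hook's blade, 148.5 mm ahead (+x) of the hook's origin and level with it. The blade is 6 mm thick (x), 30 mm wide (y) and reaches up to the bar.
- mat: Fixed blue mat, 260 mm (x) by 110 mm (y), 3 mm thick, on the table to the left or right of the machine; the hook stands on it lengthwise, handle towards the mat's -x end. Origin: centre of its underside.
- bin: Bystander: empty white open box 120 x 120 x 80 mm, standing on the other side of the machine. Origin: centre of its underside.
- tomato0: Bystander: red tomato, 60 mm across, 50 mm high. Origin: centre of its underside.
- tomato1: Bystander: another such tomato.
- tomato2: Bystander: another such tomato.
- screwdriver: Bystander: screwdriver 160 mm long, lying in front of the machine. Origin: under its middle.
Mind the look-alikes: they are no part of the job. Several things look just like the hook: the one meant starts farthest to the robot's left.

How it is judged (in metres and radians):
On the way, in this order (a step that is already met when the one before it is completed fails the run):
1. the hook is lifted off the mat (height (world z) of hook above 0.03 m), for 0.2 s.
2. the carton has been drawn fully home against the stop while the hook's blade hangs behind its near wall (value of joint stop above 0.006 m and x of hook_tip in the frame of carton between -0.078 and -0.02 m and z of hook_tip in the frame of carton below 0.066 m), for 0.2 s.
At the end, for the whole second after the job is handed in: The carton sits level in its lane at rest with the end stop pushed at least 5.5 of its 8 mm; the hook stands upright (within 0.1 rad), released and at rest, with the middle of its handle over the mat and resting on it (no more than 8 mm above the mat's underside) (value of joint stop above 0.0055 m and linear speed of each of carton, hook below 0.01 m/s and angle between carton's own z axis and vertical below 0.06 rad and z of hook in the frame of mat below 0.008 m and angle between hook's own z axis and vertical below 0.1 rad and x of hook in the frame of mat between -0.13 and 0.13 m and y of hook in the frame of mat between -0.055 and 0.055 m); the robot touches nothing.
It fails at once if the fingers touch the carton (contact force between the fingers and carton above 0.5 N).
It fails at once if the carton is hauled roughly: more than 60 N between hook and carton (contact force between hook and carton above 60 N).
It fails at once if a bystander is shifted more than 30 mm (distance of any of bin, tomato0, tomato1, tomato2, screwdriver from where it was at the start of the episode above 0.03 m).
It also fails if it takes over 54 s, if anything falls off the work surface, if the arm or the gripper's body presses on something with over 40 N, if the wrist force passes 120 N, or if a joint passes its speed limit or range.

## Working session

There is one attempt and no reset: what is moved stays moved. The work goes in short steps, Python scripts to look and compute and a tool call to move; the robot and the scene stay as the last step left them, time stands still between calls to the robot, and variables do not carry over. Pictures are saved under pics/ and viewed, at most 10 in all, crops included, and the job is handed in when it is done.

Besides the shell and the picture viewer there is one more tool, called after "Emit:" in YAML: its name, and indented under it one key for each argument. jog_arm: Moves the arm, as the interface text tells. Its arguments: {"type":"object","properties":{"plan":{"type":"array"},"claw":{"type":"number"},"force":{"type":"number"}},"required":["plan"]}

```bash
mkdir -p pics; cat > h.py <<'E'
import numpy as np, cv2
from cell import manip, camera, get_calibration
from scipy.spatial.transform import Rotation as R
def cloud(name):
    im,d=camera(name); c=get_calibration(name)
    v,u=np.mgrid[0:420,0:560]
    p=np.stack([(u-c['cx'])/c['fx']*d,(v-c['cy'])/c['fy']*d,d],-1)
    A=np.array(c['attitude'],float)
    A=A if A.shape==(3,3) else R.from_euler('xyz',A).as_matrix()
    w=p@A.T+np.array(c['origin']); w[d==0]=np.nan
    return im,w
E
python3 - <<'E'
from h import *
for n in ("top","side"):
    print(get_calibration(n))
    im,w=cloud(n); cv2.imwrite(f"pics/{n}0.png",im[:,:,::-1]); np.savez(f"pics/{n}0.npz",im=im,w=w)
    print(w[::105,::140].round().tolist())
print(manip.read_state())
E
```

```text
{'fx': 414.5133855113858, 'fy': 414.5133855113858, 'cx': 280.4287456078597, 'cy': 213.1659986068537, 'origin': array([ 411.16445296,  -88.55289804, 1136.77193681]), 'attitude': array([-3.00197696,  0.01310541, -1.59175604])}
[[[1789.0, 1314.0, -755.0], [1758.0, 604.0, -741.0], [1746.0, -90.0, -754.0], [1725.0, -781.0, -754.0]], [[907.0, 730.0, -0.0], [896.0, 322.0, -1.0], [818.0, -83.0, 162.0], [875.0, -483.0, -0.0]], [[595.0, 695.0, 18.0], [590.0, 315.0, -4.0], [577.0, -76.0, 20.0], [571.0, -463.0, -1.0]], [[311.0, 685.0, 1.0], [303.0, 307.0, -2.0], [296.0, -70.0, 1.0], [289.0, -443.0, -0.0]]]
{'fx': 509.32655447073256, 'fy': 509.32655447073256, 'cx': 286.6154680831816, 'cy': 215.16714685273982, 'origin': array([    6.65670418, -1062.01268522,   875.85097866]), 'attitude': array([-2.16505498e+00, -1.87447019e-03, -5.04426875e-01])}
[[[28.0, 83.0, 675.0], [742.0, 1934.0, 288.0], [1631.0, 1964.0, 199.0], [1980.0, 1074.0, 321.0]], [[-64.0, 1302.0, 58.0], [491.0, 1199.0, -13.0], [1629.0, 1969.0, -502.0], [1990.0, 966.0, -219.0]], [[-88.0, 12.0, 284.0], [249.0, 321.0, -3.0], [620.0, 87.0, 15.0], [921.0, -191.0, 80.0]], [[-168.0, 32.0, -2.0], [123.0, -133.0, 2.0], [414.0, -295.0, 4.0], [673.0, -483.0, 43.0]]]
{'clock': 0.1, 'joints': array([ 1.13342540e+00,  3.00378592e-01,  1.52151177e+00, -2.23138664e-06,
        1.32068296e+00, -6.65884941e-02]), 'qd': array([-0.00056193, -0.0010926 , -0.00087375,  0.00045872, -0.00120968,
       -0.00144556]), 'effort': array([-6.89089684e-04, -5.32652414e+01, -3.53281224e+01,  7.08326837e-02,
        2.35768704e-02, -3.00318686e-05]), 'eef_pos': array([199.19025296, 512.41832363, 204.96638859]), 'eef_rot': array([-3.14061401e+00, -6.30965022e-05,  2.77081075e+00]), 'wrist_force': array([ 0.25720685,  0.00457462, -0.81607688]), 'moment': array([-0.012797  , -0.01684306,  0.00835624]), 'finger_force': 0.0, 'finger_gap': 94.07228307590641}
```

View pics/top0.png

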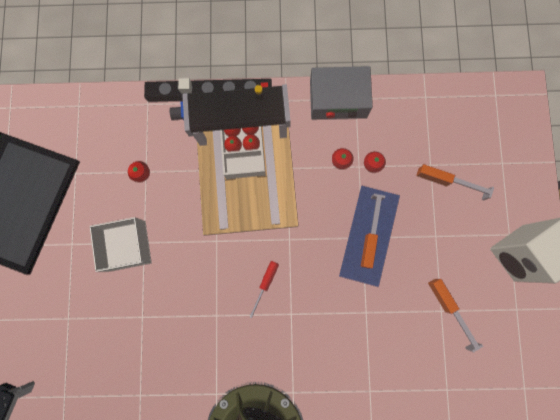

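View pics/side0.png

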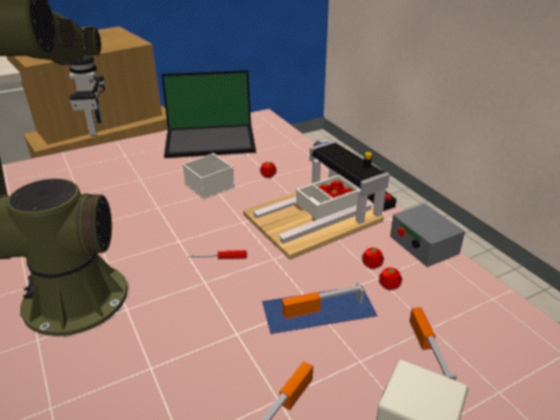

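The top view shows the hook on its blue mat (handle at 370,250; blade at 378,198). It is the leftmost hook. The carton is in the lane, with its near lip at about (245,177), and the bridge sits above it. Tomatoes are at (343,158) and (375,162), the screwdriver at (265,285), and the bin at (120,245).

```bash
cat >> h.py <<'E'
def ray(name,uv,z):
    c=get_calibration(name); uv=np.atleast_2d(np.asarray(uv,float))
    d=np.c_[(uv[:,0]-c['cx'])/c['fx'],(uv[:,1]-c['cy'])/c['fy'],np.ones(len(uv))]@R.from_euler('xyz',c['attitude']).as_matrix().T
    o=np.array(c['origin']); return (o+d*((z-o[2])/d[:,2])[:,None])[:,:2]
def rect(name,mask,z):
    n,l,s,_=cv2.connectedComponentsWithStats(mask.astype(np.uint8)); k=1+np.argmax(s[1:,4])
    v,u=np.nonzero(l==k); p=ray(name,np.c_[u,v],z)
    (c,wh,a)=cv2.minAreaRect(p.astype(np.float32)); return np.round(c,1),np.round(wh,1),a,p
E
python3 - <<'E'
from h import *
for n in ("top","side"):
    f=np.load(f"pics/{n}0.npz"); im,w=f['im'],f['w']; hsv=cv2.cvtColor(im,cv2.COLOR_RGB2HSV).astype(int)
    H,S,V=hsv[...,0],hsv[...,1],hsv[...,2]
    v,u=np.mgrid[0:420,0:560]
    if n=="top": box=(u>335)&(u<402)&(v>180)&(v<290)
    else: box=(u>255)&(u<380)&(v>275)&(v<335)
    org=box&(H<14)&(S>200)&(V>120)
    print(n,"handle",rect(n,org&(np.abs(w[...,2]-48)<12) ,48)[:3], rect(n,org,48)[:3], np.nanmedian(w[org],0))
    blue=box&(H>100)&(H<130)&(S>100); print("mat",rect(n,blue,3)[:3])
    b=box&~org&(w[...,2]>36)&(w[...,2]<62); print("steel",rect(n,b,47)[:3])
    wx=w
    wood=(H>12)&(H<25)&(S>90)&(np.abs(w[...,2]-20)<8)
    print("wood",rect(n,wood,20)[:3])
    rail=(np.abs(w[...,2]-39)<6)&(w[...,0]>480)&(w[...,0]<850)&(abs(w[...,1]+40)<200)&(S<60)
    nn,l,s,_=cv2.connectedComponentsWithStats(rail.astype(np.uint8))
    for k in range(1,nn):
        if s[k,4]>150: print("rail",rect(n,l==k,39)[:3])
    car=(np.abs(w[...,2]-86)<6)&(w[...,0]>550)&(w[...,0]<850)&(abs(w[...,1]+40)<150)&(S<70)&(V>120)
    c=rect(n,car,86); print("rim",c[:3],c[3].min(0),c[3].max(0))
    br=(np.abs(w[...,2]-200)<12)&(w[...,0]>600)&(abs(w[...,1]+40)<300)
    c=rect(n,br,206); print("bridge",c[:3],c[3].min(0),c[3].max(0))
im=cv2.imread("pics/top0.png")[60:300,140:400]; cv2.imwrite("pics/crop.png",cv2.resize(im,None,fx=2.5,fy=2.5,interpolation=cv2.INTER_CUBIC))
E
```

```text
top handle (array([ 461.9, -312. ]), array([0., 0.]), 0.0) (array([ 461.9, -312. ]), array([0., 0.]), 0.0) [ 461.75479249 -311.39037405   51.12643868]Traceback (most recent call last):
  File "<stdin>", line 10, in <module>
  File "h.py", line 17, in rect
    n,l,s,_=cv2.connectedComponentsWithStats(mask.astype(np.uint8)); k=1+np.argmax(s[1:,4])
                                                                         ~~~~~~~~~^^^^^^^^^
    return _wrapfunc(a, 'argmax', axis=axis, out=out, **kwds)
    return bound(*args, **kwds)
ValueError: attempt to get argmax of an empty sequence
```

```bash
python3 - <<'E'
from h import *
im=cv2.imread("pics/top0.png")[60:300,140:400]; cv2.imwrite("pics/crop.png",cv2.resize(im,None,fx=2.5,fy=2.5,interpolation=cv2.INTER_CUBIC))
def show(t,*a):
    try:
        c=rect(*a); print(t,c[:3],len(c[3]),c[3].min(0).round(),c[3].max(0).round())
    except Exception as e: print(t,"none")
for n in ("top","side"):
    f=np.load(f"pics/{n}0.npz"); im,w=f['im'],f['w']; hsv=cv2.cvtColor(im,cv2.COLOR_RGB2HSV).astype(int)
    H,S,V=hsv[...,0],hsv[...,1],hsv[...,2]
    v,u=np.mgrid[0:420,0:560]
    if n=="top": box=(u>335)&(u<402)&(v>180)&(v<290); print(hsv[250,370],hsv[220,374],hsv[275,355],hsv[225,230],hsv[200,219])
    else: box=(u>255)&(u<380)&(v>275)&(v<335); print(hsv[304,300],hsv[320,330])
    org=box&((H<18)|(H>172))&(S>150)
    show(n+" handle",n,org,45)
    blue=box&(H>100)&(H<135)&(S>80); show("mat",n,blue,3)
    show("steel",n,box&~org&(w[...,2]>32)&(w[...,2]<65),47)
    show("wood",n,(H>8)&(H<28)&(S>80)&(np.abs(w[...,2]-20)<10),20)
    rail=(np.abs(w[...,2]-39)<8)&(w[...,0]>480)&(w[...,0]<850)&(abs(w[...,1]+40)<150)&(S<70)
    nn,l,s,_=cv2.connectedComponentsWithStats(rail.astype(np.uint8))
    for k in range(1,nn):
        if s[k,4]>60: show("rail",n,l==k,39)
    show("rim",n,(np.abs(w[...,2]-86)<8)&(w[...,0]>550)&(w[...,0]<850)&(abs(w[...,1]+40)<150)&(S<70)&(V>120),86)
    show("bridge",n,(np.abs(w[...,2]-203)<14)&(w[...,0]>600)&(abs(w[...,1]+40)<300),206)
E
```

```text
[ 11 194 181] [167  15 150] [115  80 109] [ 16 111 190] [178  18 183]
top handle (array([ 461.6, -307.3]), array([30. , 87.1]), 77.58544921875) 378 [ 418. -328.] [ 504. -285.]
mat (array([ 521.4, -295.8]), array([ 46.7, 175.2]), 74.58719635009766) 400 [ 441. -333.] [ 605. -258.]
steel (array([ 556.2, -334.2]), array([ 29.5, 107.4]), 83.7282943725586) 227 [ 504. -354.] [ 610. -315.]
wood (array([667.4,  15.5]), array([289.5, 259.2]), 4.101424694061279) 5564 [ 516. -122.] [818. 152.]
rail (array([674.1, -53.6]), array([271.7,  23.2]), 4.134047508239746) 832 [539. -73.] [809. -34.]
rail (array([664. ,  84.6]), array([271.4,  23.4]), 4.046402454376221) 797 [529.  66.] [799. 104.]
rail (array([704.8,  19.7]), array([42.1, 97.4]), 4.188766002655029) 529 [682. -30.] [728.  68.]
rim (array([726. ,  19.6]), array([120.3, 108.6]), 4.465480327606201) 343 [662. -38.] [790.  77.]
bridge (array([836.1, -32.7]), array([24.6, 22.2]), 42.460845947265625) 85 [823. -44.] [850. -23.]
[ 13 255 134] [109 135 113]
side handle (array([ 454.4, -324.9]), array([61.5, 96.7]), 77.6369857788086) 713 [ 401. -360.] [ 508. -289.]
mat (array([ 506. , -318.9]), array([102.2, 253.5]), 73.78874206542969) 2071 [ 371. -402.] [ 634. -237.]
steel (array([ 552.5, -339. ]), array([ 42.3, 112.5]), 79.38837432861328) 287 [ 495. -368.] [ 611. -313.]
wood (array([689.4,  10.4]), array([347.4, 272.5]), 4.095976829528809) 2873 [ 509. -133.] [871. 147.]
rail (array([676.8,  11.2]), array([296. , 172.9]), 3.778219223022461) 1005 [526. -84.] [827.  97.]
rim (array([743.6,  15.3]), array([168.5, 120.6]), 4.490187168121338) 478 [659. -47.] [831.  82.]
bridge (array([1974.3,  227.8]), array([125.3,  45.6]), 37.18790054321289) 81 [1931.  172.] [2023.  277.]
```

View pics/crop.png

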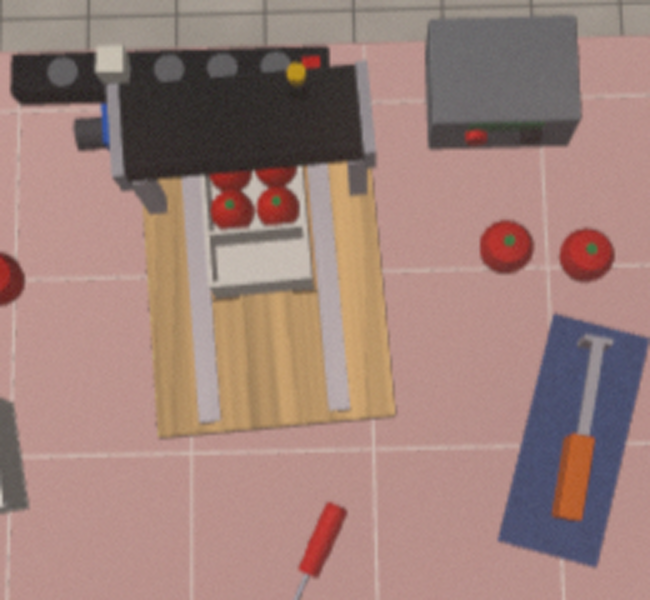

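The crop shows the hook's handle at (573,478) and its blade at (595,342). The carton lip is at about (262,285), and the bridge deck covers the rear of the carton. The hook yaw is about -12.5° and the lane yaw +4.1°. I'll move above the handle and refine the lip position.

Emit:
jog_arm:
  plan: [0.0465,-0.131,-0.014,0,0,8.8,0.11,-0.31,-0.034,0,0,8.8,0.2935,-0.827,-0.09,0,0,8.8,0.2935,-0.827,-0.09,0,0,8.8,0.2935,-0.827,-0.09,0,0,8.8,0.2935,-0.827,-0.09,0,0,8.8,0.2935,-0.827,-0.09,0,0,8.8,0.2935,-0.827,-0.09,0,0,8.8,0.2935,-0.827,-0.09,0,0,8.8,0.2935,-0.827,-0.09,0,0,8.8,0.2935,-0.827,-0.09,0,0,8.8,0.2935,-0.827,-0.09,0,0,8.8,0.2935,-0.827,-0.09,0,0,8.8,0.2935,-0.827,-0.09,0,0,8.8,0.2935,-0.827,-0.09,0,0,8.8,0.2935,-0.827,-0.09,0,0,8.8,0.2935,-0.827,-0.09,0,0,8.8,0.2935,-0.827,-0.09,0,0,8.8,0.2935,-0.827,-0.09,0,0,8.8,0.2935,-0.827,-0.09,0,0,8.8]
  claw: 0.08

```text
clock: 2.1
eef_pos: [492.4, -314.3, 114.7]
eef_rot: [3.141, -0.001, 2.924]
wrist_force: [0.2, -0.0, -0.1]
finger_gap: 79.7
finger_force: 0.0
```

```bash
python3 - <<'E'
from h import *
s=manip.read_state(); print(s['clock'],s['eef_pos'].round(1),s['eef_rot'].round(3),s['joints'].round(2),s['wrist_force'].round(1))
f=lambda u,v:(140+u/2.5-.3,60+v/2.5-.3)
print("lip outer L,R @86",ray("top",[f(212,287),f(312,281)],86).round(1))
print("inner floor edge?",ray("top",[f(262,280)],86).round(1))
print("deck near corners @206",ray("top",[f(128,180),f(366,163)],206).round(1),"@120",ray("top",[f(128,180),f(366,163)],120).round(1))
g=np.load("pics/top0.npz"); w=g['w']; im=g['im']
for u in (238,245,252): print(u,[(v,*w[v,u].round().astype(int).tolist(),int(im[v,u].mean())) for v in range(160,182)])
gs=np.load("pics/side0.npz"); w=gs['w']; 
# near lip in side depth: points z 80..92
m=(np.abs(w[...,2]-85)<4)&(w[...,0]>640)&(w[...,0]<700)&(abs(w[...,1]-15)<35)
p=w[m]; a=.0717; q=(p[:,0]*np.cos(a)+(p[:,1]-15)*np.sin(a)); print(len(q),np.percentile(q,[2,10,50,90]).round(1))
E
```

```text
2.1 [ 492.4 -314.3  114.7] [ 3.141e+00 -1.000e-03  2.924e+00] [-0.63  0.46  1.52  0.    1.16 -1.98] [ 0.2 -0.  -0.1]
lip outer L,R @86 [[663.9  65.3]
 [667.7 -38.8]]
inner floor edge? [[670.1  13.2]]
deck near corners @206 [[739.4 126.2]
 [750.2 -96.7]] @120 [[769.7 146.1]
 [781.5 -97.5]]
238 [(160, 715, 35, 37, 186), (161, 712, 35, 38, 186), (162, 707, 35, 45, 187), (163, 707, 35, 38, 186), (164, 704, 35, 39, 188), (165, 700, 35, 43, 187), (166, 698, 35, 39, 188), (167, 695, 35, 39, 185), (168, 692, 35, 40, 188), (169, 689, 35, 41, 187), (170, 685, 34, 47, 187), (171, 684, 35, 40, 187), (172, 671, 31, 82, 186), (173, 666, 30, 89, 159), (174, 666, 31, 78, 108), (175, 666, 32, 70, 102), (176, 666, 34, 55, 104), (177, 666, 35, 46, 108), (178, 669, 38, 22, 119), (179, 667, 38, 18, 135), (180, 664, 38, 19, 133), (181, 660, 38, 20, 136)]
245 [(160, 715, 16, 35, 187), (161, 711, 16, 41, 187), (162, 709, 16, 38, 185), (163, 706, 16, 40, 185), (164, 703, 16, 41, 187), (165, 700, 16, 38, 186), (166, 698, 16, 38, 186), (167, 694, 16, 42, 185), (168, 691, 16, 43, 186), (169, 688, 16, 42, 185), 
[... 296 characters left out ...]
 142), (180, 663, 18, 22, 141), (181, 660, 19, 18, 144)]
252 [(160, 713, -3, 41, 185), (161, 711, -3, 38, 187), (162, 707, -3, 43, 187), (163, 706, -3, 38, 188), (164, 703, -3, 39, 186), (165, 699, -3, 43, 189), (166, 696, -3, 42, 190), (167, 693, -3, 43, 187), (168, 691, -3, 39, 190), (169, 689, -3, 39, 187), (170, 685, -3, 42, 186), (171, 671, -7, 89, 172), (172, 669, -6, 84, 136), (173, 668, -6, 79, 106), (174, 668, -5, 66, 102), (175, 668, -4, 54, 106), (176, 667, -3, 47, 122), (177, 671, -1, 18, 146), (178, 668, -1, 20, 152), (179, 664, -1, 24, 155), (180, 662, -1, 21, 153), (181, 660, -1, 20, 154)]
46 [663.7 664.9 667.5 672. ]<stdin>:8: RuntimeWarning: invalid value encountered in cast
```

Emit:
jog_arm:
  plan: [0,0,-0.04,0,0,0,0,0,-0.08,0,0,0,0,0,-0.095,0,0,0,0,0,-0.105,0,0,0,0,0,-0.105,0,0,0]

```text
clock: 2.6
eef_pos: [492.9, -314.0, 10.6]
eef_rot: [3.141, -0.0, 2.925]
wrist_force: [-0.1, -0.2, 0.1]
finger_gap: 80.0
finger_force: 0.0
```

Emit:
jog_arm:
  plan: [0,0,0,0,0,0,0,0,0,0,0,0,0,0,0,0,0,0,0,0,0,0,0,0,0,0,0,0,0,0,0,0,0,0,0,0,0,0,0,0,0,0,0,0,0,0,0,0]
  claw: 0.0
  force: 50

```text
clock: 3.4
eef_pos: [492.8, -314.5, 10.5]
eef_rot: [-3.141, 0.0, 2.924]
wrist_force: [-0.4, -1.2, 0.7]
finger_gap: 25.7
finger_force: 50.0
```

Emit:
jog_arm:
  plan: [0,0,0.02,0,0,0,0,0,0.05,0,0,0,0,0,0.08,0,0,0,0,0,0.105,0,0,0,0.003,0.03,0.105,0,0,2,0.006,0.07,0.105,0,0,4,0.009,0.11,0.105,0,0,6,0.012,0.15,0.105,0,0,8,0.015,0.19,0.105,0,0,10,0.018,0.23,0.105,0,0,13,0.022,0.27,0.105,0,0,15,0.025,0.3,0.105,0,0,16.6,0.027,0.318,0.105,0,0,16.6,0.027,0.318,0.105,0,0,16.6,0.027,0.318,0.105,0,0,16.6,0.027,0.318,0.105,0,0,16.6]

```text
clock: 5.0
eef_pos: [519.7, 2.8, 115.3]
eef_rot: [-3.142, -0.0, -3.07]
wrist_force: [0.5, 0.0, -2.9]
finger_gap: 25.9
finger_force: 50.0
```

```bash
python3 - <<'E'
from h import *
s=manip.read_state(); e=s['eef_pos']; print(s['clock'],e.round(1),s['eef_rot'].round(3),s['wrist_force'].round(1),s['moment'].round(2))
out=[]
for n in ("top","side"):
    im,w=cloud(n); np.savez(f"pics/{n}1.npz",im=im,w=w)
    m=(w[...,2]>96)&(w[...,2]<165)&(w[...,0]>e[0]+45)&(w[...,0]<700)&(np.abs(w[...,1]-10)<40)
    p=w[m]; a=.0717; q=p-e; x=q[:,0]*np.cos(a)+q[:,1]*np.sin(a); y=-q[:,0]*np.sin(a)+q[:,1]*np.cos(a)
    print(n,len(p),"x max",np.percentile(x,[50,90,98,100]).round(1)); 
    t=x>np.percentile(x,98)-10; print(" blade y",np.percentile(y[t],[5,50,95]).round(1),"z",np.percentile(p[t,2],[2,50,98]).round(1)); b=(x<95)&(x>60); print(" bar y",np.median(y[b]).round(1),"z",np.percentile(p[b,2],[5,50,95]).round(1))
    r=slice(100,280) if n=="top" else slice(130,310); c=slice(150,390) if n=="top" else slice(200,440)
    out.append(cv2.resize(np.ascontiguousarray(im[r,c,::-1]),(400*1,300)))
cv2.imwrite("pics/c1.png",np.hstack(out))
E
```

```text
5.0 [519.7   2.8 115.3] [-3.142 -0.    -3.07 ] [ 0.5  0.  -2.9] [ 0.05  0.05 -0.03]
top 130 x max [109.5 117.  119.1 119.4]
 blade y [-13.5  -0.2  14.5] z [112.6 147.8 152.7]
 bar y 1.3 z [147.1 149.9 154. ]
side 203 x max [112.1 117.9 120.5 121.7]
 blade y [-14.6  -3.8  15.2] z [108.1 129.8 151.9]
 bar y -1.6 z [142.9 149.  152.9]
```

View pics/c1.png

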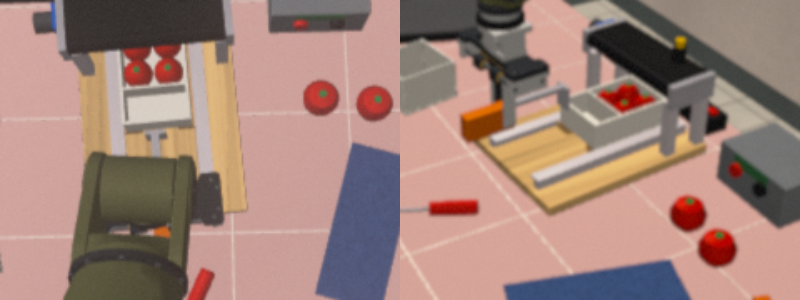

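The picture shows the hook held level in front of the lip (blade at about 155,135 in the left half) and the lane clear. The blade is 116.5 mm ahead of the TCP. Next I go over the lip and lower.

Emit:
jog_arm:
  plan: [0.02,0.002,0,0,0,0,0.045,0.004,0,0,0,0,0.059,0.006,0,0,0,0,0.059,0.006,0,0,0,0,0.059,0.006,-0.015,0,0,0,0.059,0.006,-0.03,0,0,0,0.059,0.006,-0.04,0,0,0,0.059,0.006,-0.05,0,0,0,0.059,0.006,-0.05,0,0,0,0.059,0.006,-0.05,0,0,0]

```text
clock: 6.1
eef_pos: [578.8, 9.6, 65.5]
eef_rot: [-3.142, -0.0, -3.069]
wrist_force: [-0.3, 0.4, -1.2]
finger_gap: 25.6
finger_force: 50.0
```

```bash
cat > chk.py <<'E'
from h import *
s=manip.read_state(); e=s['eef_pos']; print(s['clock'],e.round(1),s['eef_rot'].round(3),s['wrist_force'].round(1),s['moment'].round(2))
im,w=cloud("top"); a=.0717
# rear/near wall: lip height points, in lane coordinates
m=(np.abs(w[...,2]-85)<6)&(w[...,0]>520)&(w[...,0]<720)&(np.abs(w[...,1]-12)<50)&(im.max(-1)>130)
p=w[m]; x=p[:,0]*np.cos(a)+p[:,1]*np.sin(a); y=p[:,1]*np.cos(a)-p[:,0]*np.sin(a)
h,ed=np.histogram(x,bins=np.arange(520,740,4)); print({int(k):int(v) for k,v in zip(ed,h) if v>6}); print("tip lane x",(e[0]*np.cos(a)+e[1]*np.sin(a)+116.5).round(1))
import sys
if len(sys.argv)>1:
    i2,_=cloud("side")
    cv2.imwrite(f"pics/{sys.argv[1]}.png",np.hstack([cv2.resize(im[100:280,150:390,::-1],(400,300)),cv2.resize(i2[130:310,200:440,::-1],(400,300))]))
E
python3 chk.py c2
```

```text
6.1 [578.8   9.6  65.5] [-3.142 -0.    -3.069] [-0.3  0.4 -1.2] [ 0.06  0.07 -0.02]
{}
tip lane x 694.5
```

View pics/c2.png

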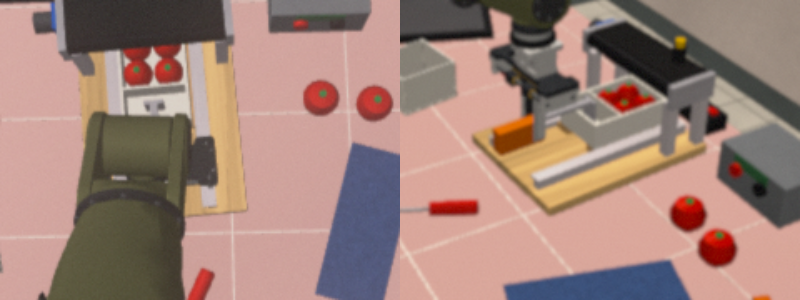

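The blade hangs inside the compartment (about 153,107 in the left half). The first 46 mm are well short of the earliest stop, so I drag that far now.

Emit:
jog_arm:
  plan: [-0.005,-0.0004,0,0,0,0,-0.01,-0.0007,0,0,0,0,-0.0125,-0.0009,0,0,0,0,-0.015,-0.0011,0,0,0,0,-0.0175,-0.0013,0,0,0,0,-0.02,-0.0014,0,0,0,0,-0.0225,-0.0016,0,0,0,0,-0.025,-0.0018,0,0,0,0,-0.0275,-0.002,0,0,0,0,-0.03,-0.0022,0,0,0,0]

```text
clock: 7.2
eef_pos: [548.7, 7.4, 65.5]
eef_rot: [-3.142, 0.0, -3.069]
wrist_force: [1.5, 0.8, -2.4]
finger_gap: 25.9
finger_force: 50.0
```

Emit:
jog_arm:
  plan: [-0.0025,-0.0002,0,0,0,0,-0.005,-0.0004,0,0,0,0,-0.0075,-0.0005,0,0,0,0,-0.01,-0.0007,0,0,0,0,-0.0125,-0.0009,0,0,0,0,-0.015,-0.0011,0,0,0,0]

```text
clock: 7.8
eef_pos: [533.6, 6.3, 65.5]
eef_rot: [3.142, 0.0, -3.069]
wrist_force: [1.6, 0.4, -2.3]
finger_gap: 25.8
finger_force: 50.0
```

Emit:
jog_arm:
  plan: [-0.0025,-0.0002,0,0,0,0,-0.005,-0.0004,0,0,0,0,-0.0075,-0.0005,0,0,0,0]

```text
clock: 8.1
eef_pos: [526.1, 5.8, 65.5]
eef_rot: [3.142, 0.0, -3.069]
wrist_force: [2.4, -0.9, -2.0]
finger_gap: 25.4
finger_force: 50.0
```

```bash
python3 chk.py; python3 - <<'E'
from h import *
im,w=cloud("side"); w0=np.load("pics/side0.npz")['w']; a=.0717
for W in (w0,w):
    x=W[...,0]*np.cos(a)+W[...,1]*np.sin(a); y=W[...,1]*np.cos(a)-W[...,0]*np.sin(a)
    m=(np.abs(W[...,2]-83)<5)&(y<-26)&(y>-45)&(W[...,0]>560)&(W[...,0]<760); print(m.sum(),np.percentile(x[m],[1,5,20]).round(1))
E
```

```text
8.1 [526.1   5.8  65.5] [ 3.142  0.    -3.069] [ 2.4 -0.9 -2. ] [ 0.04 -0.29  0.  ]
{632: 41, 636: 44, 688: 47, 692: 27, 700: 12, 704: 27, 708: 39, 712: 39, 716: 20}
tip lane x 641.7
25 [665.2 666.2 668. ]
41 [632.  632.8 635.4]
```

The carton follows, with about 33 mm of travel and roughly 2 N. I continue in short steps from here.

Emit:
jog_arm:
  plan: [-0.0025,-0.0002,0,0,0,0,-0.005,-0.0004,0,0,0,0]

```text
clock: 8.4
eef_pos: [521.2, 5.4, 65.4]
eef_rot: [-3.142, 0.0, -3.069]
wrist_force: [1.9, 0.2, -2.0]
finger_gap: 26.0
finger_force: 50.0
```

Emit:
jog_arm:
  plan: [-0.0025,-0.0002,0,0,0,0,-0.005,-0.0004,0,0,0,0]

```text
clock: 8.6
eef_pos: [516.1, 5.0, 65.4]
eef_rot: [-3.142, -0.0, -3.069]
wrist_force: [1.3, 1.0, -2.9]
finger_gap: 25.7
finger_force: 50.0
```

Emit:
jog_arm:
  plan: [-0.0025,-0.0002,0,0,0,0,-0.005,-0.0004,0,0,0,0]

```text
clock: 8.8
eef_pos: [511.0, 4.6, 65.4]
eef_rot: [3.142, -0.0, -3.069]
wrist_force: [2.4, -0.2, -3.3]
finger_gap: 25.6
finger_force: 50.0
```

Emit:
jog_arm:
  plan: [-0.0025,-0.0002,0,0,0,0,-0.005,-0.0004,0,0,0,0]

```text
clock: 9.0
eef_pos: [506.1, 4.2, 65.4]
eef_rot: [3.142, -0.0, -3.069]
wrist_force: [1.5, 0.4, -3.2]
finger_gap: 25.5
finger_force: 50.0
```

Emit:
jog_arm:
  plan: [-0.0025,-0.0002,0,0,0,0,-0.005,-0.0004,0,0,0,0]

```text
clock: 9.2
eef_pos: [501.2, 3.8, 65.5]
eef_rot: [3.142, 0.0, -3.069]
wrist_force: [14.8, 2.4, -7.5]
finger_gap: 25.7
finger_force: 50.0
```

The force rose sharply to 15 N. I hold, then add a small firm pull.

Emit:
jog_arm:
  plan: [-0.0005,0,0,0,0,0,-0.0005,0,0,0,0,0,-0.0005,0,0,0,0,0,-0.0005,0,0,0,0,0]

```text
clock: 9.6
eef_pos: [501.4, 3.9, 65.5]
eef_rot: [-3.142, 0.002, -3.069]
wrist_force: [7.8, 1.7, -7.4]
finger_gap: 25.9
finger_force: 50.0
```

```bash
python3 chk.py
```

```text
9.6 [501.4   3.9  65.5] [-3.142e+00  2.000e-03 -3.069e+00] [ 7.8  1.7 -7.4] [ 0.19 -0.98 -0.  ]
{608: 51, 612: 31, 664: 58, 668: 15, 676: 15, 680: 34, 684: 43, 688: 35, 692: 30, 696: 27, 700: 28, 704: 28, 708: 12}
tip lane x 616.9
```

Emit:
jog_arm:
  plan: [-0.0015,-0.0001,0,0,0,0,-0.0015,-0.0001,0,0,0,0,-0.0015,-0.0001,0,0,0,0]

```text
clock: 9.95
eef_pos: [501.2, 3.8, 66.0]
eef_rot: [-3.141, 0.005, -3.069]
wrist_force: [16.2, 1.9, -9.1]
finger_gap: 26.3
finger_force: 50.0
```

Firm: 1.5 mm of command added about 8 N with no motion. Next I ease forward, then lift out.

Emit:
jog_arm:
  plan: [0.003,0.0002,0,0,0,0,0.008,0.0006,0,0,0,0,0.015,0.0011,0,0,0,0,0.022,0.0016,0,0,0,0,0.022,0.0016,0,0,0,0,0.022,0.0016,0.01,0,0,0,0.022,0.0016,0.025,0,0,0,0.022,0.0016,0.045,0,0,0,0.022,0.0016,0.06,0,0,0,0.022,0.0016,0.06,0,0,0]

```text
clock: 10.95
eef_pos: [522.1, 5.3, 127.9]
eef_rot: [-3.141, 0.004, -3.069]
wrist_force: [0.4, -0.1, -2.7]
finger_gap: 25.5
finger_force: 50.0
```

```bash
python3 chk.py c3; python3 - <<'E'
from h import *
e=manip.read_state()['eef_pos']; a=.0717
for n in ("top","side"):
    im,w=cloud(n); q=w-e; x=q[...,0]*np.cos(a)+q[...,1]*np.sin(a); y=-q[...,0]*np.sin(a)+q[...,1]*np.cos(a)
    m=(np.abs(y)<12)&(x>35)&(x<112)&(w[...,2]>e[2]+20)&(w[...,2]<e[2]+55)
    print(n,m.sum(),np.polyfit(x[m],q[...,2][m],1).round(3)); k=(np.abs(y)<20)&(x>90)&(x<135)&(w[...,2]>e[2]-12)&(w[...,2]<e[2]+50)
    print(np.percentile(x[k],[50,98]).round(1),np.percentile(q[...,2][k],[1,98]).round(1))
E
```

```text
10.95 [522.1   5.3 127.9] [-3.141  0.004 -3.069] [ 0.4 -0.1 -2.7] [ 0.02  0.   -0.02]
{664: 63, 668: 18, 676: 15, 680: 32, 684: 37, 688: 41, 692: 31, 696: 24, 700: 33, 704: 27, 708: 14}
tip lane x 637.7
top 66 [-1.9000e-02  3.6236e+01]
[113.8 120. ] [-8.6 37.1]
side 120 [-1.0000e-02  3.3267e+01]
[115. 121.] [-7.5 36.8]
```

View pics/c3.png

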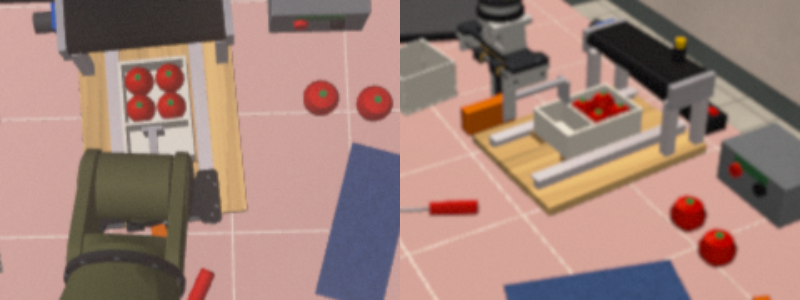

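The blade is clear of the carton (about 153,130 in the left half) and level, and the carton hasn't moved. I'm carrying the hook back to the mat.

Emit:
jog_arm:
  plan: [-0.01,-0.03,0,0,0,-1,-0.02,-0.07,0,0,0,-3,-0.029,-0.11,0,0,0,-5,-0.029,-0.15,0,0,0,-7,-0.029,-0.19,0,0,0,-10,-0.029,-0.23,0,0,0,-12,-0.029,-0.27,0,0,0,-14,-0.029,-0.3,0,0,0,-16,-0.029,-0.32,0,0,0,-16.6,-0.029,-0.32,-0.03,0,0,-16.6,-0.029,-0.32,-0.06,0,0,-16.6,-0.029,-0.32,-0.09,0,0,-16.6,-0.029,-0.32,-0.105,0,0,-16.6,-0.029,-0.32,-0.11,0,0,-16.6,-0.029,-0.32,-0.11,0,0,-16.6,-0.029,-0.32,-0.11,0,0,-16.6]

```text
clock: 12.75
eef_pos: [492.9, -315.1, 16.7]
eef_rot: [-3.141, 0.002, 2.924]
wrist_force: [-0.1, -1.0, -1.6]
finger_gap: 25.6
finger_force: 50.0
```

Emit:
jog_arm:
  plan: [0,0,-0.002,0,0,0,0,0,-0.004,0,0,0,0,0,-0.0055,0,0,0,0,0,-0.0055,0,0,0]

```text
clock: 13.15
eef_pos: [492.5, -314.9, 10.6]
eef_rot: [-3.141, 0.001, 2.924]
wrist_force: [-1.1, 0.1, 4.2]
finger_gap: 25.5
finger_force: 50.0
```

Emit:
jog_arm:
  plan: [0,0,0,0,0,0,0,0,0,0,0,0,0,0,0,0,0,0,0,0,0,0,0,0,0,0,0,0,0,0,0,0,0,0,0,0,0,0,0,0,0,0]
  claw: 0.07

```text
clock: 13.85
eef_pos: [492.3, -314.7, 9.9]
eef_rot: [3.142, -0.0, 2.924]
wrist_force: [-0.2, 0.0, -0.3]
finger_gap: 70.0
finger_force: 0.0
```

Emit:
jog_arm:
  plan: [0,0,0.02,0,0,0,0,0,0.05,0,0,0,0,0,0.1,0,0,0,0,0,0.15,0,0,0,-0.05,0,0.2,0,0,0,-0.1,-0.05,0.2,0,0,0,-0.15,-0.1,0.2,0,0,0,-0.15,-0.1,0.2,0,0,0,-0.15,-0.1,0.2,0,0,0,-0.15,-0.1,0.2,0,0,0]

```text
clock: 14.85
eef_pos: [341.6, -415.3, 210.0]
eef_rot: [3.142, 0.0, 2.922]
wrist_force: [0.7, 0.5, -0.2]
finger_gap: 70.1
finger_force: 0.0
```

```bash
python3 chk.py; python3 - <<'E'
from h import *
a,_=cloud("top"); b,_=cloud("side")
cv2.imwrite("pics/end.png",np.hstack([cv2.resize(x[...,::-1],(400,300)) for x in (a,b)]))
E
```

```text
14.85 [ 341.6 -415.3  210. ] [3.142 0.    2.922] [ 0.7  0.5 -0.2] [ 0.02  0.02 -0.  ]
{608: 54, 612: 34, 664: 56, 668: 19, 676: 14, 680: 30, 684: 35, 688: 31, 692: 31, 696: 28, 700: 26, 704: 28, 708: 13}
tip lane x 427.4
```

View pics/end.png

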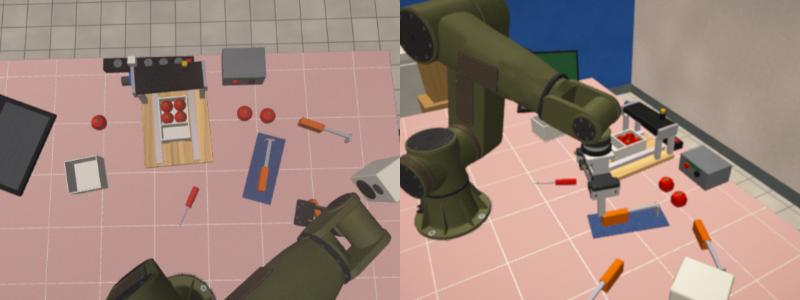

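The final picture shows the hook upright on its mat (264,165 in the left half). The carton is still at its dragged position (near lip at lane x about 608–612), and the bystanders haven't moved. I'm handing in.

```bash
python3 -c "
from cell import manip
print(manip.sign_off())"
```

```text
the job is handed in; nothing more can be done
None
```

I dragged the carton about 58 mm until it was firm against the stop, then unhooked it without shifting it. The hook stands upright on its mat, and I handed the job in at about 15 s; the sign-off returned no verdict.

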